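Release the cam stop and push the dish slide home

TASK

The cam stop blocks the slide that carries the dish of ferrules. With the fingertips, first turn the cam by its lever to its low point, so that the lever points straight ahead along the direction of travel, over the index line on the base, and only then push the slide forward until it is fully home against its end stops. Lift nothing, leave the cam at its low point, and leave the vial, beaker and tee standing beside the fixture where they are.

Things in the scene. Friction and masses are not known exactly. Their poses are not given: they have to be found in the camera images.
- fixture: Fixed grey base plate, 225 x 130 x 12 mm, lying on the worktop. Origin: on its underside, on the cam's vertical pivot axis. x: the slide's travel towards home (away from the robot, within 0.35 rad); y left, z up. It reaches from x = -165 to +60 mm. Dark guide bars lie along x from -161 to -26 mm, 95 mm apart inside, tops 29.5 mm above the worktop.
- end_stops (a point): Midpoint between the rear faces of two low end stops near the front ends of the guide bars (fixture x = -36 mm, y = 0), 17 mm above the worktop; axes as the fixture's. The front edge of the slide's deck meets these faces when the slide is fully home. The stops' tops are 22.7 mm above the worktop.
- cam (a joint): Cam angle about its vertical pivot (rad, anticlockwise from above positive). 0 = low point: lever along the fixture's +x. It starts at 1.4 to 2.5 (lever left or back left), where the cam stops the slide 5 to 25 mm short of home. Range -0.9 to 2.7 with no stop at 0; no spring, it stays where left; friction 0.25 N m, about 4 N at the fin.
- cam_centre (a point): Centre of the cam, a steel disc 60 mm across, 26 to 38 mm above the worktop. It is eccentric: its centre lies 16 mm from the pivot axis, on the lever's side. The pivot is the fixture's z axis. A short dark index line on the base plate, 53 mm ahead of the pivot, shows where the lever points at the low point.
- lever_fin (a point): Centre of the upright black fin at the end of the cam lever, 62 mm from the pivot axis, 60 mm above the worktop. The fin is 28 mm long along the lever and 14 mm thick across it, and stands from 40 to 80 mm above the worktop; push its flat sides. Its x axis points outward along the lever.
- slide: Loose aluminium slide, 66 mm long (x), 92 mm wide (y), about 0.4 kg, free to slide between the guide bars with 1.5 mm play each side. Origin: centre of its underside, 12 mm above the worktop; axes as the fixture's. Deck 10 mm thick, with a clear dish 59 mm across fixed on it, top 35 mm above the worktop. Home: origin at fixture x = -69 mm; it starts 35 to 50 mm behind that.
- nose_tip (a point): Front end of the slide's follower nose, a steel bar 16 mm wide that points at the cam, 30 mm above the worktop (its top at 38 mm). At home, with the cam at its low point, it stays 2 mm clear of the cam.
- slide_push (a point): Centre of the rear face of the slide's upright rear wall, on the slide's middle line, 40 mm above the worktop. The wall is 92 mm wide and 7 mm thick and its top is 56 mm above the worktop; push it here in the fixture's +x direction. It slides smoothly: a few newtons move it.
- vial: Bystander: capped glass vial, 27 mm across, 59 mm high, standing right of the fixture (origin at the underside).
- beaker: Bystander: small clear beaker, 45 mm across, 60 mm high, standing left of the fixture (origin at the underside).
- tee: Bystander: white tee fitting, 38 x 54 x 15 mm, lying right of the fixture (origin at the underside).

How it is judged:
On the way, in this order (a step that is already met when the one before it is completed fails the run):
1. the cam is turned to its low point while the slide is still back (value of joint cam between -0.3 and 0.3 rad and x of slide in the frame of fixture below -0.09 m), for 0.2 s.
2. the slide is pushed fully home (x of slide in the frame of fixture above -0.073 m), for 0.2 s.
At the end, for the whole second after the job is handed in: The cam is within 0.3 rad of its low point, the slide lies flat between its guides, at rest, within 4 mm of its home position (value of joint cam between -0.3 and 0.3 rad and x of slide in the frame of fixture above -0.073 m and z of slide in the frame of fixture below 0.016 m and angle between slide's own z axis and vertical below 0.06 rad and linear speed of slide below 0.01 m/s); the robot touches nothing.
It fails at once if the slide is pushed (more than 8 mm) while the cam is not at its low point (more than 0.35 rad off) (distance of slide from where it was at the start of the episode above 0.008 m and (value of joint cam above 0.35 rad or value of joint cam below -0.35 rad)).
It fails at once if the slide is lifted (more than 8 mm) or tipped (z of slide in the frame of fixture above 0.02 m or angle between slide's own z axis and vertical above 0.2 rad).
It fails at once if a bystander is moved by more than 20 mm or tipped (distance of any of vial, beaker, tee from where it was at the start of the episode above 0.02 m or angle between any of vial, beaker's own z axis and vertical above 0.4 rad).
It also fails if it takes over 48 s, if anything falls off the work surface, if the arm or the gripper's body presses on something with over 40 N, if the wrist force passes 120 N, or if a joint passes its speed limit or range.

ROBOT

A 7-joint arm with a two-finger parallel gripper is mounted at the origin on a cart in front of the work surface, level with it; the furniture and walls round the work are solid. World frame = base frame: x ahead of the robot, y to its left, z up, the work surface at z = 0. Lengths are in m, angles in rad, forces in N, time in s.
With the tool pointing down it reaches from about 0.35 to 0.9 m from the base axis. Payload 8.1 kg.
Tool frame: the origin (TCP) lies at the very end of the fingers, on their centre line; the grasp point (between the pads) lies arm.hold_point_z behind it (arm.hold_point_z is the distance from the TCP to the grasp point, in m); z points along the fingers, y is the line along which they close (so a half turn about z gives the same grasp; the last joint's range is limited). The gripper opens to 92 mm and grips with 3 to 60 N. Pads are 19 mm wide; open, the fingers measure 130 mm over their backs; the gripper's body (75 mm by 190 mm) begins 47 mm behind the grasp point.
Start: joints at [-1.265, 0.434, 0.025, 1.573, -0.012, 1.134, -0.075], TCP at [0.248, 0.574, 0.227] pointing down, gripper open.
Joint ranges: [-2.62, 2.62], [-0.44, 2.09], [-1.27, 1.32], [0.08, 2.57], [-1.32, 4.46], [0.12, 2], [-2.74, 2.74]. Speed limits (rad/s): [2.22, 2.22, 3.01, 3.01, 3.14, 3.14, 3.14].

INTERFACE

Orientations are given as a rotation vector (axis times angle).
In Python, from cell import arm, vision, job, cut_out gives the robot as it stands. The module is installed in compiled form; this text tells all that it offers.
- The arm moves only by the tool play_rows, never from a script. Its argument "increments" is text: rows parted by semicolons, each of 5 numbers parted by spaces: the shift along the tool's x, y, z in cm, then the turn about the tool's z in degrees, then the opening, from -1 (shut) to 1 (fully open), so that 0 is half open. A call has 1 to 5 rows; each row shifts and turns the commanded pose from where the row before left it, along the tool's axes as they then stand; what a row does not reach is not made up. A row lasts 1/12 s, in which the tool goes at most 41.7 mm and 7.16 degrees, less where a joint would pass 70% of its speed; a pose out of reach is approached as far as the arm can. A call is refused whole if a number of a shift passes 4.17 or a number of a turn 7.16, either way. A call with a gripper value outside its range is refused whole. The fingers move at their own pace and stop on an object; "grip_force" is the grip in N (left out, the last holds). Time passes only in rows, so rows that do not move let the fingers close. It gives the time, the measured TCP pose, the force, the opening and the grip force at its end, in the units of the state.
- arm.observe(): the state, without advancing time (a new reading comes with each control period).
- vision.get_image(name): name is "side" or "top"; returns a dict with "frame" (384x512x3 uint8, red, green, blue), "z_map" (384x512 float32, m along the optical axis (not along the pixel's ray), 0 where there is no reading), "mtx" (3x3 intrinsics, pixels), "cam_to_world" (4x4, takes a point from camera to world coordinates). Camera axes: x right, y up, looking along -z (the intrinsics and any distortion apply to the point x, -y, -z); pixel columns grow to the right and rows downward; lengths in m; the calibration is good to about 2 mm. A picture is of the moment at which its call begins.
- job.sign_off(): hands the job in; it is judged then, once.
Trained networks look in a picture, given as the dict that the camera call returned (one of the last four; its "shot" number tells which), for a name from the list of things; names that differ only in an ending like _2 or _b are one class to them, and where a whole thing is asked for, a point or a joint stands for the part that bears it (a point fixed in the world has none). Each returns a list of dicts, best first, with "confidence" (0 to 1); they miss things now and then, are a little off and sometimes report something else, mostly with a low value. They report only what shows in the picture. A call takes as long as a camera call.
- cut_out(query, picture): "mask" (384x512 bool, what is visible of it) and "point" ([row, column] in pixels, amid what is visible of it).
The state is a dict: "clock": time; "joints": joint angles; "dq": joint speeds; "joint_efforts": joint torques, N m; "position": TCP position; "ee_rot": TCP orientation; "force": force on the tool from outside, world axes, zero at the start; "ft_torque": the same for the moment, N m; "width": opening from 0.0 (shut) to 1.0 (fully open); "gripper_force": force on a finger pad.
Only numpy, scipy, OpenCV 4.12 (cv2) and the standard library are available. Lean on these libraries where they do the work, as an engineer would, in place of code of your own. Each camera call takes 0.05 s, during which the arm holds its last target. There are 200 camera calls.

## Working session

There is one attempt and no reset: what is moved stays moved. The work goes in short steps, Python scripts to look and compute and a tool call to move; the robot and the scene stay as the last step left them, time stands still between calls to the robot, and variables do not carry over. Pictures are saved under pics/ and viewed, at most 10 in all, crops included, and the job is handed in when it is done.

Besides the shell and the picture viewer there is one more tool, called as name(argument=value, ...) on one line, values as JSON. play_rows: Moves the arm, as the interface text tells. Its arguments: {"type":"object","properties":{"increments":{"type":"string"},"grip_force":{"type":"number"}},"required":["increments"]}

```bash
mkdir -p pics
cat > h.py <<'E'
import numpy as np, cv2
from cell import arm, vision, job, cut_out
def pts(p,mask=None):
    K=p["mtx"];z=p["z_map"]
    v,u=np.nonzero((z>0) if mask is None else (mask&(z>0)))
    d=z[v,u]
    c=np.stack([(u-K[0,2])/K[0,0]*d,-(v-K[1,2])/K[1,1]*d,-d,np.ones_like(d)])
    return (p["cam_to_world"]@c)[:3].T
E
python3 - <<'E'
from h import *
s=arm.observe();print({k:np.round(v,3) for k,v in s.items()},arm.hold_point_z)
ims=[]
for n in("top","side"):
    p=vision.get_image(n);ims.append(p["frame"])
    cv2.imwrite(f"pics/{n}0.png",cv2.resize(p["frame"][...,::-1],(800,600)))
    for q in("fixture","cam","lever_fin","slide","nose_tip","slide_push","vial","beaker","tee"):
        for r in cut_out(q,p)[:2]:
            P=pts(p,r["mask"])
            if len(P)>5: print(n,q,round(r["confidence"],2),np.round(r["point"]),len(P),"med",np.round(np.median(P,0),3),"lo",np.round(np.percentile(P,3,0),3),"hi",np.round(np.percentile(P,97,0),3))
E
```

```text
{'clock': np.float64(0.0), 'joints': array([-1.265,  0.435,  0.025,  1.574, -0.012,  1.134, -0.075]), 'dq': array([ 0.001,  0.001, -0.001, -0.001, -0.   , -0.002,  0.001]), 'joint_efforts': array([ 0.0000e+00, -6.6783e+01,  9.8500e-01, -3.1446e+01, -6.1000e-02,
        4.3000e-02,  0.0000e+00]), 'position': array([0.248, 0.573, 0.226]), 'ee_rot': array([-6.380e-01, -3.076e+00,  2.000e-03]), 'force': array([-0.135, -0.032, -0.358]), 'ft_torque': array([-0.002,  0.031, -0.008]), 'gripper_force': np.float64(0.0), 'width': np.float64(1.004)} 0.0188
top fixture 0.9 [195. 259.] 5829 med [0.6   0.027 0.014] lo [ 0.473 -0.048  0.01 ] hi [0.686 0.091 0.047]
top cam 0.85 [180. 245.] 941 med [0.618 0.052 0.04 ] lo [0.598 0.021 0.035] hi [0.651 0.097 0.081]
top lever_fin 0.55 [178. 246.] 951 med [0.618 0.052 0.04 ] lo [0.598 0.021 0.033] hi [0.651 0.097 0.081]
top slide 0.78 [228. 267.] 1736 med [0.527 0.012 0.025] lo [ 0.49  -0.033  0.021] hi [0.564 0.052 0.058]
top nose_tip 0.77 [228. 269.] 1816 med [0.527 0.012 0.025] lo [ 0.49  -0.034  0.019] hi [0.565 0.053 0.058]
top slide_push 0.75 [227. 
[... 561 characters left out ...]
49 0.042] lo [0.598 0.016 0.031] hi [0.648 0.091 0.081]
side slide 0.94 [220. 225.] 908 med [0.507 0.005 0.034] lo [ 0.486 -0.042  0.02 ] hi [0.568 0.04  0.058]
side nose_tip 0.62 [219. 220.] 915 med [0.508 0.005 0.034] lo [ 0.486 -0.042  0.02 ] hi [0.569 0.041 0.058]
side slide_push 0.58 [222. 222.] 912 med [0.508 0.003 0.033] lo [ 0.487 -0.042  0.018] hi [0.57  0.038 0.058]
side vial 0.94 [238. 266.] 437 med [ 0.568 -0.096  0.036] lo [ 0.559 -0.101  0.006] hi [ 0.583 -0.079  0.061]
side beaker 0.75 [203. 190.] 532 med [0.479 0.099 0.043] lo [0.463 0.091 0.007] hi [0.502 0.135 0.062]
side tee 0.64 [240. 307.] 262 med [ 0.661 -0.096  0.013] lo [ 0.646 -0.108  0.002] hi [ 0.688 -0.066  0.017]
```

View pics/top0.png

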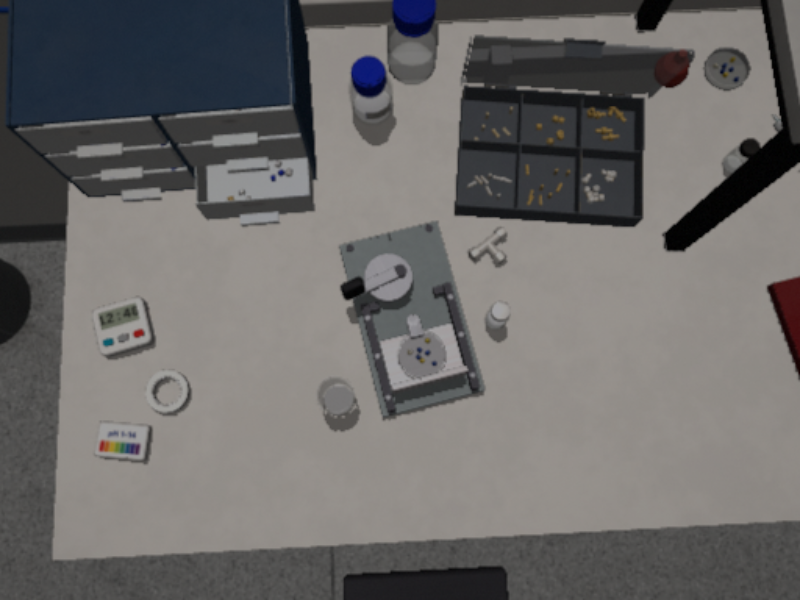

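```bash
cat > est.py <<'E'
from h import *
def est():
    p=vision.get_image("top");P=pts(p)
    P=P[(P[:,0]>.4)&(P[:,0]<.75)&(abs(P[:,1])<.16)]
    z=P[:,2]
    # plate: rows of plate height
    r=cut_out("fixture",p)[0]; F=pts(p,r["mask"]); f=F[(F[:,2]>.008)]
    rect=cv2.minAreaRect(f[:,:2].astype(np.float32));print("rect",rect)
    r=cut_out("cam",p)[0]; C=pts(p,r["mask"])
    fin=C[C[:,2]>.07]; disc=C[(C[:,2]>.033)&(C[:,2]<.043)]
    print("fin",fin[:,:2].mean(0),len(fin),cv2.minAreaRect(fin[:,:2].astype(np.float32)))
    print("disc",cv2.minEnclosingCircle(disc[:,:2].astype(np.float32)),len(disc))
    r=cut_out("slide",p)[0]; S=pts(p,r["mask"]); w=S[(S[:,2]>.05)&(S[:,2]<.062)]
    print("wall",w.mean(0),len(w),cv2.minAreaRect(w[:,:2].astype(np.float32)))
est()
E
python3 est.py
```

```text
rect ((0.5798481702804565, 0.02459508180618286), (0.22517423331737518, 0.1381186693906784), 11.891704559326172)
fin [0.60671676 0.08821212] 115 ((0.6077394485473633, 0.08853091299533844), (0.014193410985171795, 0.02691388502717018), 22.487998962402344)
disc ((0.6253287196159363, 0.0470937080681324), 0.029947884380817413) 531
wall [0.49686222 0.00363087 0.05670387] 206 ((0.49727532267570496, 0.0037447139620780945), (0.007445774972438812, 0.09099150449037552), 11.800302505493164)
```

The top view shows the fixture (centre about px 413,315) yawed about 0.206 rad. The lever points left (fin at 352,288), and the slide with its white deck is back (425,355). The vial (498,314), tee (490,245) and beaker (338,400) are clear. Estimates agree: pivot about (0.6316, 0.032) and cam angle about 1.77.

```bash
cat > plan.py <<'E'
import sys; from h import *
from scipy.spatial.transform import Rotation as Ro
def rows(targets,g,n=None,start=None):
    """targets: list of (x,y,z,yaw of tool y deg); print rows; start=pose actual"""
    s=arm.observe(); p=np.array(s["position"]); R=Ro.from_rotvec(s["ee_rot"]).as_matrix()
    yaw=np.degrees(np.arctan2(R[1,1],R[0,1]));print("now",p.round(4),"yaw",yaw.round(1),"F",np.round(s["force"],1),"t",s["clock"])
    out=[]
    for t in targets:
        d=np.array(t[:3])-p; dy=(t[3]-yaw+180)%360-180
        k=max(1,int(np.ceil(max(np.linalg.norm(d)/.040,abs(dy)/7))))
        for i in range(k):
            y=np.radians(yaw); tx=np.array([-np.sin(y),np.cos(y),0])  # tool x: y x z with z down
            ty=np.array([np.cos(y),np.sin(y),0])
            tx=np.cross(ty,[0,0,-1.])
            v=d/k*100; out.append("%.2f %.2f %.2f %.1f %g"%(v@tx,v@ty,-v[2],-dy/k,g)); yaw+=dy/k
        p=np.array(t[:3])
    for i in range(0,len(out),5): print("; ".join(out[i:i+5]))
piv=np.array([.6316,.032]); Y0=np.radians(11.85)
def fx(x,y): c,s=np.cos(Y0),np.sin(Y0); return piv+[c*x-s*y,s*x+c*y]
E
python3 - <<'E'
from plan import *
R=Ro.from_rotvec(arm.observe()["ee_rot"]).as_matrix();print(R.round(2))
rows([(.6077,.0885,.16,23),(.6077,.0885,.115,23),(.6077,.0885,.056,23)],-0.1)
E
```

```text
[[-0.92  0.4  -0.  ]
 [ 0.4   0.92 -0.  ]
 [-0.   -0.   -1.  ]]
now [0.2485 0.5735 0.2267] yaw 66.6 F [ 1.3 -0.3  0. ] t 1.2
-3.27 -1.89 0.42 2.7 -0.1; -3.35 -1.73 0.42 2.7 -0.1; -3.43 -1.57 0.42 2.7 -0.1; -3.50 -1.41 0.42 2.7 -0.1; -3.56 -1.24 0.42 2.7 -0.1
-3.62 -1.07 0.42 2.7 -0.1; -3.66 -0.89 0.42 2.7 -0.1; -3.70 -0.72 0.42 2.7 -0.1; -3.73 -0.54 0.42 2.7 -0.1; -3.75 -0.36 0.42 2.7 -0.1
-3.77 -0.19 0.42 2.7 -0.1; -3.77 -0.01 0.42 2.7 -0.1; -3.77 0.17 0.42 2.7 -0.1; -3.76 0.35 0.42 2.7 -0.1; -3.73 0.53 0.42 2.7 -0.1
-3.71 0.71 0.42 2.7 -0.1; 0.00 0.00 2.25 -0.0 -0.1; 0.00 0.00 2.25 -0.0 -0.1; 0.00 0.00 2.95 -0.0 -0.1; 0.00 0.00 2.95 -0.0 -0.1
```

play_rows(increments="-3.27 -1.89 0.4 2.7 -0.1; -3.35 -1.73 0.4 2.7 -0.1; -3.43 -1.57 0.4 2.7 -0.1; -3.5 -1.41 0.4 2.7 -0.1; -3.56 -1.24 0.4 2.7 -0.1")

```text
clock: 1.62
position: [0.3616, 0.4205, 0.2067]
ee_rot: [0.998, 2.979, 0.001]
force: [0.1, -0.1, 0.0]
width: 0.687
gripper_force: 0.0
```

play_rows(increments="-3.62 -1.07 0.4 2.7 -0.1; -3.66 -0.89 0.4 2.7 -0.1; -3.7 -0.72 0.4 2.7 -0.1; -3.73 -0.54 0.4 2.7 -0.1; -3.75 -0.36 0.4 2.7 -0.1")

```text
clock: 2.03
position: [0.4743, 0.2693, 0.1869]
ee_rot: [1.341, 2.841, 0.001]
force: [-0.2, 0.6, 0.2]
width: 0.45
gripper_force: 0.0
```

play_rows(increments="-3.77 -0.19 0.4 2.7 -0.1; -3.77 0 0.4 2.7 -0.1; -3.77 0.17 0.4 2.7 -0.1; -3.76 0.35 0.4 2.7 -0.1; 0 0 0 0 -0.1")

```text
clock: 2.45
position: [0.5678, 0.1413, 0.1706]
ee_rot: [1.614, 2.69, -0.004]
force: [0.5, -0.8, -0.3]
width: 0.45
gripper_force: 0.0
```

Run:
```python
from plan import *
rows([(.6077,.0885,.13,23),(.6077,.0885,.056,23)],-0.1)
```

```text
now [0.5678 0.1413 0.1706] yaw 28.1 F [ 0.5 -0.8 -0.3] t 2.45
-3.27 0.52 2.03 2.5 -0.1; -3.24 0.66 2.03 2.5 -0.1; 0.00 0.00 3.70 -0.0 -0.1; 0.00 0.00 3.70 -0.0 -0.1
```

play_rows(increments="-3.27 0.52 2 2.5 -0.1; -3.24 0.66 2 2.5 -0.1; 0 0 0 0 -0.1; 0 0 0 0 -0.1")

```text
clock: 2.78
position: [0.6044, 0.0953, 0.1294]
ee_rot: [-1.721, -2.628, 0.004]
force: [0.4, 1.0, -0.1]
width: 0.451
gripper_force: 0.0
```

Run:
```python
from plan import *
rows([(.6077,.0885,.056,23)],-0.1)
p=vision.get_image("side");cv2.imwrite("pics/side1.png",cv2.resize(p["frame"][120:312,130:386,::-1],(800,600)))
```

```text
now [0.6044 0.0953 0.1294] yaw 23.6 F [ 0.4  1.  -0.1] t 2.7833
-0.37 0.01 3.67 0.3 -0.1; -0.37 0.02 3.67 0.3 -0.1
```

View pics/side1.png

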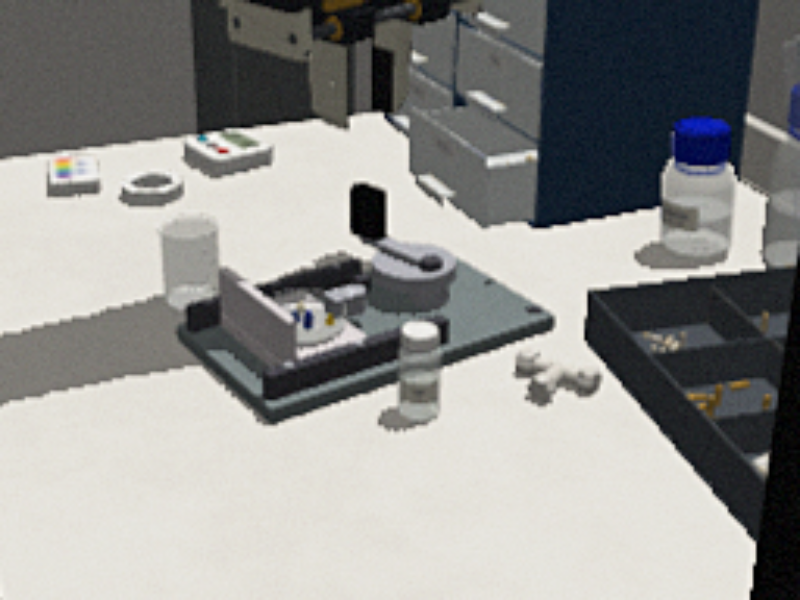

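The fingers hang directly above the fin (fin at 368,210; fingertips at about 330-390,115). The lever, slide and bystanders are untouched. I'll go down astride the fin.

play_rows(increments="-0.7 0 1.5 0.6 -0.1; 0 0 3 0 -0.1; 0 0 2.8 0 -0.1; 0 0 0 0 -0.1")

```text
clock: 3.17
position: [0.6037, 0.0928, 0.0538]
ee_rot: [-1.724, -2.62, 0.006]
force: [-2.3, 0.9, -1.2]
width: 0.449
gripper_force: 0.0
```

Run:
```python
from plan import *
# arc: lever dir world = yaw+90
T=[]
for a in np.arange(101.2-6.5,-7,-6.5):
    w=np.radians(a)+Y0; q=piv+.062*np.array([np.cos(w),np.sin(w)]); T.append((*q,.056,np.degrees(w)-90))
rows(T,-0.1)
```

```text
now [0.6037 0.0928 0.0538] yaw 23.3 F [-2.3  0.9 -1.2] t 3.1667
-0.53 0.89 -0.22 6.8 -0.1; -0.04 0.70 -0.00 6.5 -0.1; -0.04 0.70 -0.00 6.5 -0.1; -0.04 0.70 -0.00 6.5 -0.1; -0.04 0.70 -0.00 6.5 -0.1
-0.04 0.70 -0.00 6.5 -0.1; -0.04 0.70 -0.00 6.5 -0.1; -0.04 0.70 -0.00 6.5 -0.1; -0.04 0.70 -0.00 6.5 -0.1; -0.04 0.70 -0.00 6.5 -0.1
-0.04 0.70 -0.00 6.5 -0.1; -0.04 0.70 -0.00 6.5 -0.1; -0.04 0.70 -0.00 6.5 -0.1; -0.04 0.70 -0.00 6.5 -0.1; -0.04 0.70 -0.00 6.5 -0.1
-0.04 0.70 -0.00 6.5 -0.1
```

play_rows(increments="-0.5 0.9 -0.2 6.5 -0.1; 0 0.7 0 6.5 -0.1; 0 0.7 0 6.5 -0.1; 0 0.7 0 6.5 -0.1; 0 0.7 0 6.5 -0.1")

```text
clock: 3.58
position: [0.6444, 0.0948, 0.0614]
ee_rot: [-2.397, -2.028, 0.001]
force: [-3.8, -0.8, -0.2]
width: 0.451
gripper_force: 1.6
```

```bash
cat > arc.py <<'E'
from plan import *
s=arm.observe();p=np.array(s["position"][:2])-piv
a0=np.degrees(np.arctan2(p[1],p[0])-Y0);print("tool arc angle",a0,"r",np.hypot(*p))
T=[]
for a in np.arange(a0-6.5,-14,-6.5):
    w=np.radians(a)+Y0; q=piv+.062*np.array([np.cos(w),np.sin(w)]); T.append((*q,.056,np.degrees(w)-90))
rows(T,-0.1)
E
python3 arc.py
```

```text
tool arc angle 66.61994714907225 r 0.06405716694932588
now [0.6444 0.0948 0.0614] yaw -9.5 F [-3.8 -0.8 -0.2] t 3.5833
-0.13 0.35 0.27 4.2 -0.1; -0.11 0.36 0.27 4.2 -0.1; -0.04 0.70 -0.00 6.5 -0.1; -0.04 0.70 -0.00 6.5 -0.1; -0.04 0.70 -0.00 6.5 -0.1
-0.04 0.70 -0.00 6.5 -0.1; -0.04 0.70 -0.00 6.5 -0.1; -0.04 0.70 -0.00 6.5 -0.1; -0.04 0.70 -0.00 6.5 -0.1; -0.04 0.70 -0.00 6.5 -0.1
-0.04 0.70 -0.00 6.5 -0.1; -0.04 0.70 -0.00 6.5 -0.1; -0.04 0.70 -0.00 6.5 -0.1
```

Pushing with about 4 N at the right radius, so I'll carry on.

play_rows(increments="-0.2 0.7 0.2 6.5 -0.1; -0.1 0.7 0.2 6.5 -0.1; 0 0.7 0 6.5 -0.1; 0 0.7 0 6.5 -0.1; 0 0.7 0 6.5 -0.1")

```text
clock: 4.0
position: [0.6756, 0.0799, 0.0573]
ee_rot: [-2.867, -1.277, 0.001]
force: [-4.3, 0.7, -0.1]
width: 0.451
gripper_force: 1.6
```

```bash
python3 arc.py
```

```text
tool arc angle 35.576454248151165 r 0.06507662067179407
now [0.6756 0.0799 0.0573] yaw -42.0 F [-4.3  0.7 -0.1] t 4.0
-0.18 0.35 0.06 3.5 -0.1; -0.16 0.36 0.06 3.5 -0.1; -0.04 0.70 -0.00 6.5 -0.1; -0.04 0.70 -0.00 6.5 -0.1; -0.04 0.70 -0.00 6.5 -0.1
-0.04 0.70 -0.00 6.5 -0.1; -0.04 0.70 -0.00 6.5 -0.1; -0.04 0.70 -0.00 6.5 -0.1
```

play_rows(increments="-0.2 0.6 0 6.5 -0.1; -0.1 0.7 0 6.5 -0.1; 0 0.7 0 6.5 -0.1; 0 0.7 0 6.5 -0.1; 0 0 0 0 -0.1")

```text
clock: 4.42
position: [0.6916, 0.0566, 0.0573]
ee_rot: [-3.082, -0.599, -0.003]
force: [0.9, 3.0, 1.2]
width: 0.452
gripper_force: 1.2
```

```bash
python3 arc.py
cat > cam.py <<'E'
from h import *
for n in("top","side"):
    p=vision.get_image(n)
    cv2.imwrite(f"pics/{n}_%d.png"%(1000*arm.observe()["clock"]),cv2.resize(p["frame"][110:302,140:396,::-1],(800,600)))
    for r in cut_out("cam",p)[:1]:
        P=pts(p,r["mask"]);d=P[(P[:,2]>.034)&(P[:,2]<.042)];f=P[(P[:,2]>.06)&(P[:,2]<.084)]
        print(n,r["confidence"],"disc",cv2.minEnclosingCircle(d[:,:2].astype(np.float32)),"fin",np.median(f,0),len(f))
    r=cut_out("slide",p)
    if r:
        S=pts(p,r[0]["mask"]); w=S[(S[:,2]>.05)&(S[:,2]<.062)]
        if len(w): print("wall",w.mean(0),len(w))
E
python3 cam.py; ls pics
```

```text
tool arc angle 10.46234865163405 r 0.06480959164430324
now [0.6916 0.0566 0.0573] yaw -68.0 F [0.9 3.  1.2] t 4.4167
-0.32 0.70 0.13 6.2 -0.1; -0.04 0.70 -0.00 6.5 -0.1; -0.04 0.70 -0.00 6.5 -0.1
top 0.96 disc ((0.6472632884979248, 0.04318065568804741), 0.03318832442164421) fin [0.67245432 0.06090588 0.07638583] 37
wall [0.49674541 0.00421686 0.05638896] 207
side 0.76 disc ((0.6506154537200928, 0.03876107186079025), 0.035875216126441956) fin [0.67985968 0.05830044 0.07378992] 107
wall [0.48342402 0.1129869  0.05582833] 167
side0.png
side1.png
side_4616.png
top0.png
top_4466.png
```

play_rows(increments="-0.2 0.7 0.1 6.5 -0.1; -0.1 0.7 0 6.5 -0.1; -0.1 0.7 0 6.5 -0.1; 0 0.3 0 3 -0.1; 0 0 0 0 -0.1")

```text
clock: 5.13
position: [0.6929, 0.0293, 0.0549]
ee_rot: [3.141, -0.012, 0.001]
force: [1.1, 1.7, -1.0]
width: 0.451
gripper_force: 0.2
```

```bash
python3 arc.py;python3 cam.py; ls pics
```

```text
tool arc angle -14.3400987067065 r 0.06139230894030718
now [0.6929 0.0293 0.0549] yaw -90.4 F [ 1.1  1.7 -1. ] t 5.1333
top 0.64 disc ((0.6485152840614319, 0.03410990163683891), 0.030918320640921593) fin [0.67987311 0.04205564 0.07388841] 32
side 0.77 disc ((0.6509225964546204, 0.03196895122528076), 0.03444235771894455) fin [0.6859135  0.03458264 0.07248165] 96
wall [ 0.49620302 -0.00332853  0.05571135] 150
side0.png
side1.png
side_4616.png
side_5333.png
top0.png
top_4466.png
top_5183.png
```

play_rows(increments="0 -0.6 0 0 -0.1; 0 0 -2 0 -0.1; 0 0 -4 0 -0.1; -3 0 -4 0 -0.7; -4 0 0 -6 -1")

```text
clock: 5.85
position: [0.6332, 0.0352, 0.154]
ee_rot: [3.136, 0.154, 0.018]
force: [1.6, -0.7, 0.9]
width: 0.347
gripper_force: 0.0
```

Run:
```python
from plan import *
q=fx(-.180,0); rows([(*q,.14,-78.15),(*q,.034,-78.15)],-1)
```

```text
now [0.6332 0.0352 0.154 ] yaw -84.4 F [ 1.6 -0.7  0.9] t 5.85
-3.62 0.45 0.28 -1.2 -1; -3.63 0.37 0.28 -1.2 -1; -3.63 0.29 0.28 -1.2 -1; -3.64 0.21 0.28 -1.2 -1; -3.64 0.14 0.28 -1.2 -1
0.00 0.00 3.53 -0.0 -1; 0.00 0.00 3.53 -0.0 -1; 0.00 0.00 3.53 -0.0 -1
```

play_rows(increments="-3.6 0.4 0.3 -1.2 -1; -3.6 0.4 0.3 -1.2 -1; -3.6 0.3 0.3 -1.2 -1; -3.6 0.2 0.3 -1.2 -1; -3.6 0.1 0.3 -1.2 -1")

```text
clock: 6.27
position: [0.4497, -0.0028, 0.1329]
ee_rot: [-3.124, -0.323, -0.0]
force: [-0.0, -0.1, 1.5]
width: 0.016
gripper_force: 0.0
```

play_rows(increments="0 0 0 0 -1; 0 0 0 0 -1; 0 0 0 0 -1")

```text
clock: 6.52
position: [0.4525, -0.0022, 0.1336]
ee_rot: [-3.125, -0.321, -0.003]
force: [0.2, -0.7, 1.1]
width: 0.003
gripper_force: 0.0
```

```bash
python3 - <<'E'
from plan import *
q=fx(-.180,0); rows([(*q,.14,-78.15),(*q,.034,-78.15)],-1)
E
python3 cam.py; ls pics
```

```text
now [ 0.4525 -0.0022  0.1336] yaw -78.3 F [ 0.2 -0.7  1.1] t 6.5167
0.23 0.33 -0.64 -0.1 -1; 0.00 0.00 3.53 -0.0 -1; 0.00 0.00 3.53 -0.0 -1; 0.00 0.00 3.53 -0.0 -1
top 0.61 disc ((0.6093963384628296, 0.046617958694696426), 0.06961694359779358) fin [0.689521   0.04213739 0.07927855] 130
side 0.95 disc ((0.651436448097229, 0.032082341611385345), 0.034537188708782196) fin [0.68938789 0.03533074 0.07199571] 134
wall [ 0.49627567 -0.00294949  0.05569225] 156
side0.png
side1.png
side_4616.png
side_5333.png
side_6716.png
top0.png
top_4466.png
top_5183.png
top_6566.png
```

View pics/top_6566.png

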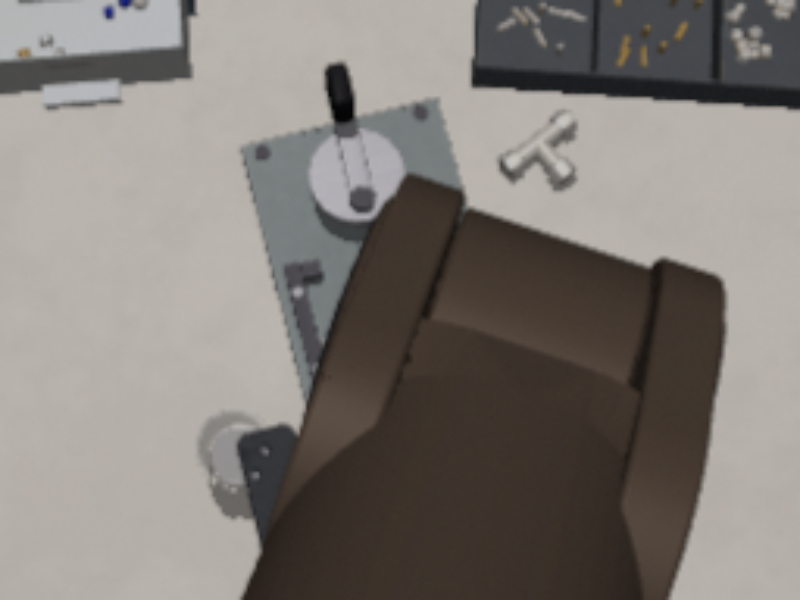

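The lever (340,95) lies over the middle of the plate's front edge, in line with the fixture, at about -0.03 rad. The tee and beaker are untouched. Next I'll go down behind the rear wall.

play_rows(increments="0 0.3 2 0 -1; 0 0 3 0 -1; 0 0 3 0 -1; 0 0 1.7 0 -1; 0 0 0 0 -1")

```text
clock: 7.23
position: [0.4504, -0.0061, 0.0334]
ee_rot: [3.125, 0.319, -0.008]
force: [-0.1, 0.3, 0.5]
width: 0.005
gripper_force: 0.0
```

Run:
```python
from plan import *
rows([(*fx(-.155,0),.036,-78.15),(*fx(-.11,0),.036,-78.15)],-1)
p=vision.get_image("side");cv2.imwrite("pics/side3.png",cv2.resize(p["frame"][120:312,130:386,::-1],(800,600)))
```

```text
now [ 0.4504 -0.0061  0.0334] yaw -78.4 F [-0.1  0.3  0.5] t 7.2333
3.02 -0.02 -0.26 -0.2 -1; 2.25 -0.00 -0.00 -0.0 -1; 2.25 -0.00 -0.00 -0.0 -1
```

View pics/side3.png

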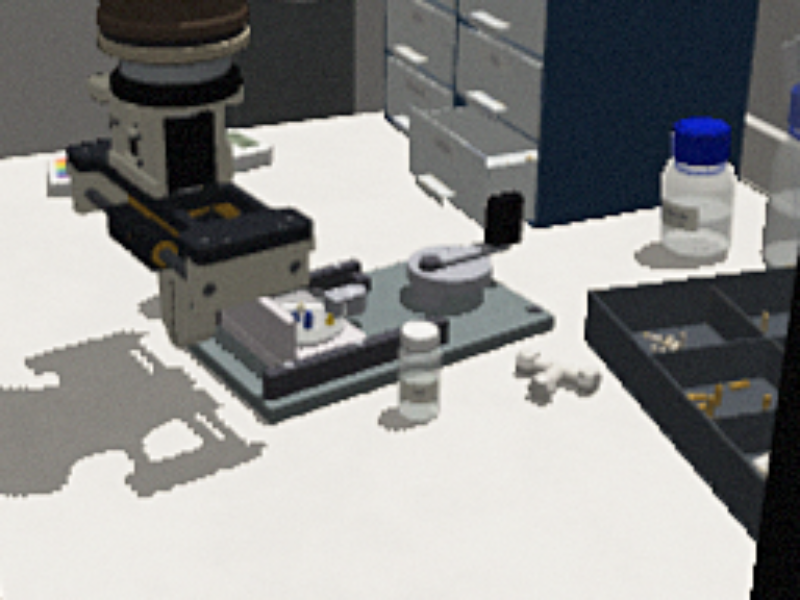

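The closed fingers are behind the slide's rear wall (255,330), and the lever fin (503,220) points forward. I'll push gently.

play_rows(increments="1.2 0 -0.1 0 -1; 1 0 0 0 -1; 0.8 0 0 0 -1; 0.6 0 0 0 -1; 0.5 0 0 0 -1")

```text
clock: 7.7
position: [0.4929, 0.0028, 0.0375]
ee_rot: [-3.125, -0.32, -0.0]
force: [-2.5, -0.4, 1.1]
width: 0.003
gripper_force: 1.2
```

play_rows(increments="0.6 0 0 0 -1; 0.6 0 0 0 -1; 0.6 0 0 0 -1; 0.5 0 0 0 -1; 0.5 0 0 0 -1")

```text
clock: 8.12
position: [0.5201, 0.0083, 0.037]
ee_rot: [-3.125, -0.319, 0.0]
force: [-2.0, -0.3, 0.8]
width: 0.004
gripper_force: 1.2
```

```bash
python3 - <<'E'
from plan import *
rows([(*fx(-.112,0),.036,-78.15)],-1)
E
python3 cam.py
```

```text
now [0.5201 0.0083 0.037 ] yaw -78.3 F [-2.  -0.3  0.8] t 8.1167
0.20 -0.03 0.10 -0.2 -1
side 0.85 disc ((0.6808072924613953, 0.07296618074178696), 0.08245132118463516) fin [0.68931315 0.03486582 0.07273182] 133
wall [ 0.54018078 -0.02083068  0.0553659 ] 63
```

play_rows(increments="0.3 0 0 0 -1; 0.2 0 0 0 -1; 0.2 0 0 0 -1; 0 0 0 0 -1")

```text
clock: 8.75
position: [0.5209, 0.0087, 0.0359]
ee_rot: [-3.124, -0.317, 0.016]
force: [-16.4, -2.5, 8.5]
width: 0.006
gripper_force: 8.3
```

Force rose to 16 N with no further movement, so the slide is against its stops. I'll back off, lift and verify.

play_rows(increments="-1 0 0 0 -1; -2 0 0 0 -1; -2 0 0 0 -1; 0 0 -3 0 -1; 0 0 -4 0 -1")

```text
clock: 9.17
position: [0.4744, -0.0008, 0.1059]
ee_rot: [3.125, 0.317, -0.009]
force: [2.0, 1.0, 1.1]
width: 0.007
gripper_force: 0.0
```

play_rows(increments="-0.5 0 -4 0 -1; 0 4 -3 0 -1; 0 4 0 0 -1; 0 4 0 0 -1; 0 4 0 0 -1")

```text
clock: 9.58
position: [0.5047, -0.1525, 0.173]
ee_rot: [-3.124, -0.324, -0.004]
force: [0.7, -0.0, -0.1]
width: 0.006
gripper_force: 0.0
```

play_rows(increments="0 4 0 0 -1; 0 4 0 0 -1; 0 4 0 0 -1; 0 4 0 0 -1; 0 4 0 0 -1")

```text
clock: 10.0
position: [0.5444, -0.3495, 0.172]
ee_rot: [-3.125, -0.32, -0.001]
force: [1.7, -0.0, 0.2]
width: 0.005
gripper_force: 0.0
```

```bash
sed -i 's/^est()$/pass/' est.py; python3 -c "
from est import *
import est; est.est()
p=vision.get_image('top');cv2.imwrite('pics/end.png',cv2.resize(p['frame'][110:302,140:396,::-1],(800,600)))
for q in ('vial','beaker','tee'):
  r=cut_out(q,p)
  if r: print(q,np.median(pts(p,r[0]['mask']),0).round(3))
"
```

```text
rect ((0.5870616436004639, 0.022029735147953033), (0.23821033537387848, 0.13002806901931763), 11.77788257598877)
fin [0.6911071 0.0421683] 113 ((0.6917158961296082, 0.04214789718389511), (0.026471734046936035, 0.013893920928239822), 9.391864776611328)
disc ((0.647455096244812, 0.03457361459732056), 0.030247047543525696) 581
wall [0.53527432 0.01132829 0.0566028 ] 202 ((0.5355209708213806, 0.011926203966140747), (0.0075155640952289104, 0.09089779853820801), 11.710633277893066)
vial [ 0.567 -0.082  0.057]
beaker [0.486 0.117 0.005]
tee [ 0.664 -0.087  0.014]
```

View pics/end.png

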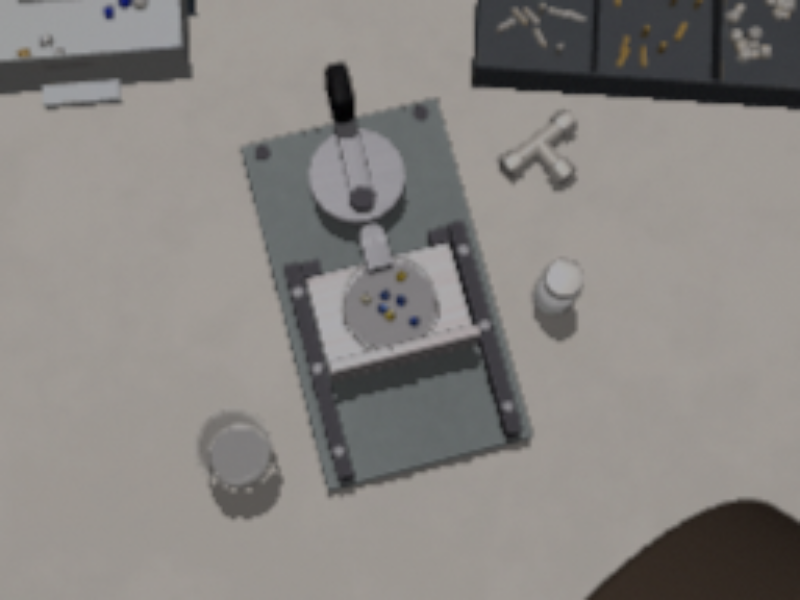

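The slide is home: its front edge meets both end stops (305,270 and 445,237), and the measured rear face is at fixture x of about -0.102. The lever is about -0.04 rad off its low point, and the bystanders have not moved.

```bash
python3 -c "
from cell import job; print(job.sign_off())"
```

```text
the job is handed in; nothing more can be done
None
```

I turned the cam to its low point (measured about -0.04 rad), then pushed the slide home against its end stops. The vial, beaker and tee did not move, and I handed the job in at about 10 s on the robot clock; sign-off returned no verdict.

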